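# Swap the nozzle on a hand vacuum at the repair stall

### The job

Change the nozzle on the hand vacuum: pull the wide upholstery nozzle out of its mouth against its spring catches and stand it in the free hole of the wooden nozzle block, then fit the crevice nozzle in the vacuum, pushed fully home so that the catches click in. The vacuum sits on a spring and gives way when pushed; do not force it, leave the round nozzle in the block, and do not knock the glass bottle over.

Things in the scene. Friction and masses are not known exactly. Their poses are not given: they have to be found in the camera images.
- stand: Bench stand of the grey hand vacuum, base 170 x 170 mm, fixed; origin under its centre, front -x. The vacuum (84 mm across, loop handle behind) leans 32 degrees from vertical towards the stand's front in a sprung cup: pushed along its axis it sinks, from about 1.5 N on at 0.4 N per mm, up to 22 mm to a hard stop, and springs back when let go. Pulled or pushed sideways it stays.
- mouth (a point): Centre of the rim of the vacuum's mouth, about 0.26 m above the table. z runs out of the mouth along the socket's axis (the way a nozzle is drawn out), y is level, x points up and back. Socket: round blind hole 41 mm deep, 35 mm across at the rim, 33 at the bottom. Collar 49 mm across outside; catch housings on its +x and -x sides reach 36 mm from the axis, from 7 mm below the rim down.
- latch (a joint): One of the twin spring catches: round steel teeth standing 4 mm into the socket from its +x and -x sides, 11.5 mm below the rim. Value in m: 0 = sprung out (socket empty, or in the groove of a nozzle that is home), to 0.004 = pushed back by a nozzle's bead. A nozzle comes off at 8 to 25 N; going in, its bead meets the teeth 9 mm before home and needs 5 to 15 N to snap past.
- wide: Black T-shaped upholstery nozzle, 105 mm tall, 70 g, at first snapped into the mouth. Origin: tip of its spigot; z up its axis, away from the spigot. Spigot 36 mm long, tapered: 23 mm across at the tip, 26 at 3 mm, 28 at 13 mm, snap bead 31.6 at 18 mm, groove 22 to 27 mm up, 32.4 at the top; then a flange 42 mm across, 5 mm thick. Home: origin 36 mm below the rim on the socket's axis.
- wide_head (a point): Where to grip the wide nozzle: centre of its flat head, 89 mm above the spigot's tip (axes as the nozzle's). The head is 32 mm thick along x, 100 mm long along y, and spans 74 to 104 mm above the tip.
- crevice: Black crevice nozzle, 132 mm tall, 55 g, at first spigot down in a hole of the block. Same spigot and flange as the wide nozzle, same origin (spigot tip) and z. Home in the vacuum: origin 36 mm below the rim on the socket's axis, any turn about it.
- blade (a point): Where to grip the crevice nozzle: in its flat blade, 98 mm above the spigot's tip (axes as the nozzle's). The blade is 17 mm thick along x, 44 mm wide along y, begins 74 mm above the tip and ends in a slant, 132 mm up at the +y edge, 118 mm at the -y edge.
- cup: Black round cup nozzle, flaring to 58 mm across at its top, 92 mm tall; stays in the block. Same spigot, origin at its tip, z up.
- caddy: Plywood nozzle block, 90 mm (x) x 280 mm (y) x 44 mm high, fixed; origin under its centre. Three holes 38 mm across, 38 mm deep, in a row along y; two hold the crevice and cup nozzles, one is free. A nozzle stands with its flange on the top face, its origin 8 mm above the table.
- hole0 (a point): Centre of the block's hole at y = -90 mm in the block, at its top face.
- hole1 (a point): Centre of the middle hole, at the block's top face.
- hole2 (a point): Centre of the hole at y = +90 mm in the block, at its top face.
- vase: Amber glass bottle, 62 mm across, 150 mm tall, standing beyond the work, near the middle. Origin: centre of its underside.

How it is judged:
By the outcome, as a careful person would: the job done as asked, in the order asked, and still so for the second after the job is handed in, with the robot touching nothing.
It also fails if it takes over 64 s, if anything falls off the work surface, if the arm or the gripper's body presses on something with over 40 N, if the wrist force passes 120 N, or if a joint passes its speed limit or range.

### The arm

A 6-joint arm with a two-finger parallel gripper is mounted at the origin on the work surface. World frame = base frame: x ahead of the robot, y to its left, z up, the work surface at z = 0. Lengths are in mm, angles in rad, forces in N, time in s.
With the tool pointing down it reaches from about 375 to 925 mm from the base axis. Payload 5.7 kg.
Tool frame: the origin (TCP) lies at the very end of the fingers, on their centre line; the grasp point (between the pads) lies 19 mm behind it; z points along the fingers, y is the line along which they close (so a half turn about z gives the same grasp; the last joint's range is limited). The gripper opens to 88 mm and grips with 3 to 60 N. Pads are 20 mm wide; open, the fingers measure 115 mm over their backs; the gripper's body (75 mm by 178 mm) begins 61 mm behind the grasp point.
Start: joints at [1.189, 0.359, 1.51, -0, 1.272, -0.115], TCP at [158.181, 578.741, 222.623] pointing down, gripper open.
Joint ranges: [-2.97, 2.97], [-1.01, 2.36], [0.21, 2.38], [-0.96, 4.11], [0.2, 2.71], [-2.98, 2.98]. Speed limits (rad/s): [2.39, 2.39, 3.14, 3.14, 3.14, 3.14].

### API

Orientations are given as a 3x3 rotation matrix whose columns are the frame's x, y, z axes.
In Python, from bench import manip gives the robot as it stands. Calls block until the motion is done:
- manip.goto(position, orientation): joint-space move of the TCP to a pose.
- manip.movel(position, velocity=150, ori=None): straight line of the TCP; ori=None keeps the orientation; velocity is the mean speed in mm/s.
- manip.goto_joints(angles): joint-space move.
- manip.let_go() and manip.grab(): open the fingers fully, or close them until they stop; the grip force is fixed at half the most.
- manip.dwell(seconds).
- manip.inverse_kinematics(position, orientation): joint angles nearest the present ones, or None.
- manip.get_obs(): the state.
- manip.capture(name): name is "scene" or "side" or "wrist"; returns a dict with "frame" (384x512x3 uint8, blue, green, red), "intrinsics" (3x3 intrinsics, pixels), "R" (3x3) and "t" (3): a world point X has camera coordinates R X + t; the wrist camera has in their place "mount" (4x4, takes a point from camera to tool coordinates, whose origin is the TCP and whose axes are the flange's). Camera axes: x right, y down, z forward; pixel columns grow to the right and rows downward; lengths in mm; the calibration is good to about 2 mm. A picture is of the moment at which its call begins: read the wrist's pose just before it. There is no depth.
A pose or a line that the arm cannot do raises manip.IKError and nothing moves.
- manip.finish_job(): hands the job in; it is judged then, once.
The state is a dict: "t": time; "qpos": joint angles; "joint_vel": joint speeds; "tau": joint torques, N m; "ee_pos": TCP position; "tool_rot": TCP orientation; "contact_force": force on the tool from outside, world axes, zero at the start; "ft_torque": the same for the moment, N m; "opening": finger opening in mm; "grip_force": force on a finger pad.
Only numpy, scipy, OpenCV 4.12 (cv2) and the standard library are available. Lean on these libraries where they do the work, as an engineer would, in place of code of your own. Each camera call takes 0.05 s, during which the arm holds its last target. There are 200 camera calls.

## Working session

There is one attempt and no reset: what is moved stays moved. The work goes in short steps, each a Python script; the robot and the scene stay as the last script left them, time stands still between calls to the robot, and variables do not carry over. Pictures are saved under pics/ and viewed, at most 10 in all, crops included, and the job is handed in when it is done.

```bash
ls; mkdir -p pics; python3 - <<'E'
from bench import manip
import cv2,numpy as np,pickle
d={}
for n in("scene","side"):
    c=manip.capture(n);d[n]=c
    print(n,c["intrinsics"].round(1).tolist(),c["R"].round(4).tolist(),c["t"].round(1).tolist())
    cv2.imwrite(f"pics/{n}0.png",cv2.resize(c["frame"],(800,600),interpolation=cv2.INTER_CUBIC))
pickle.dump(d,open("cap0.pkl","wb"))
o=manip.get_obs();print(o["t"],o["ee_pos"],o["tool_rot"],o["opening"])
c=manip.capture("wrist");print(c["mount"],c["intrinsics"])
E
```

```text
pics
scene [[474.8, 0.0, 252.5], [0.0, 474.8, 194.8], [0.0, 0.0, 1.0]] [[0.5596, 0.8287, 0.0144], [0.6288, -0.4131, -0.6588], [-0.54, 0.3777, -0.7522]] [-359.7, -233.3, 1631.5]
side [[386.4, 0.0, 261.8], [0.0, 386.4, 198.0], [0.0, 0.0, 1.0]] [[-0.9924, -0.1214, -0.0181], [-0.0799, 0.7509, -0.6556], [0.0932, -0.6492, -0.7549]] [599.6, 142.5, 1064.5]
0.1 [157.97079367 578.2115639  221.91778734] [[-9.64617646e-01  2.63652058e-01 -6.24839595e-04]
 [ 2.63652714e-01  9.64616521e-01 -1.48762361e-03]
 [ 2.10515572e-04 -1.59972864e-03 -9.99998698e-01]] 87.80501862346321
[[ 8.02893844e-04 -9.67859372e-01 -2.51490736e-01  6.83107370e+01]
 [ 9.99999659e-01  7.29086449e-04  3.86656061e-04  4.19446600e-02]
 [-1.90870204e-04 -2.51490961e-01  9.67859628e-01 -1.62629487e+02]
 [ 0.00000000e+00  0.00000000e+00  0.00000000e+00  1.00000000e+00]] [[278.42208006   0.         254.98402335]
 [  0.         278.42208006 188.34823742]
 [  0.           0.           1.        ]]
```

View pics/scene0.png

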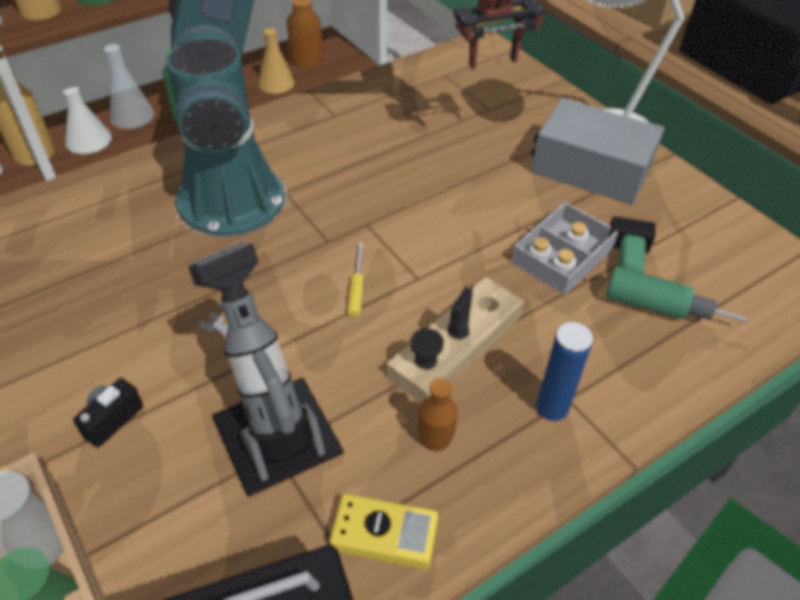

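View pics/side0.png

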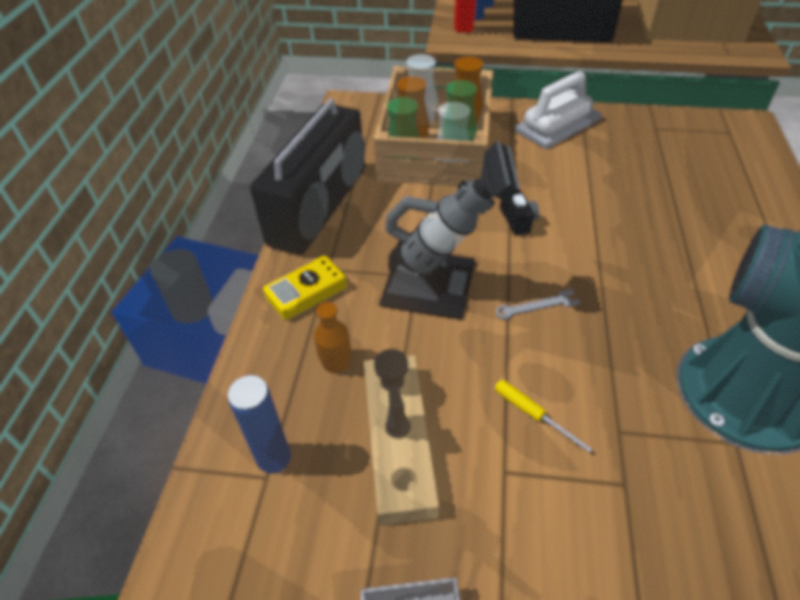

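```bash
python3 - <<'E'
import cv2,numpy as np,pickle
d=pickle.load(open("cap0.pkl","rb"))
def crop(n,x0,y0,w,h,s):
    im=cv2.resize(d[n]["frame"][y0:y0+h,x0:x0+w],None,fx=s,fy=s,interpolation=cv2.INTER_CUBIC)
    im=cv2.convertScaleAbs(im,alpha=1.5,beta=15)
    for k in range(0,w,10): cv2.line(im,(k*s,0),(k*s,8 if k%50 else 16),(0,255,255),1); cv2.putText(im,str(x0+k),(k*s,24),0,.35,(0,255,255))if k%20==0 else 0
    for k in range(0,h,10): cv2.line(im,(0,k*s),(8,k*s),(0,255,255),1); cv2.putText(im,str(y0+k),(10,k*s+4),0,.35,(0,255,255))if k%20==0 else 0
    return im
def pad(a,H): return cv2.copyMakeBorder(a,0,H-a.shape[0],0,0,0)
a=crop("scene",118,150,105,170,3.5 if 0 else 3);b=crop("scene",240,170,100,110,4)
H=max(a.shape[0],b.shape[0]);cv2.imwrite("pics/s1.png",np.hstack([pad(a,H),pad(b,H)]))
a=crop("side",240,85,110,125,4);b=crop("side",225,210,65,135,4)
H=max(a.shape[0],b.shape[0]);cv2.imwrite("pics/d1.png",np.hstack([pad(a,H),pad(b,H)]))
E
```

```text
(no output)
```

View pics/s1.png

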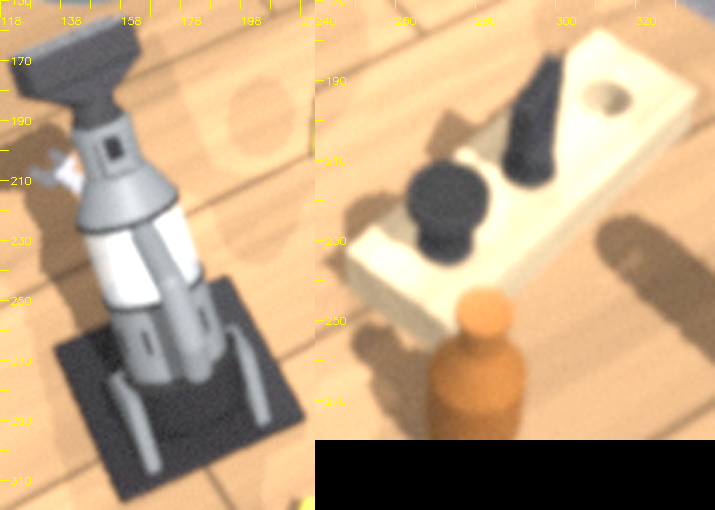

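View pics/d1.png

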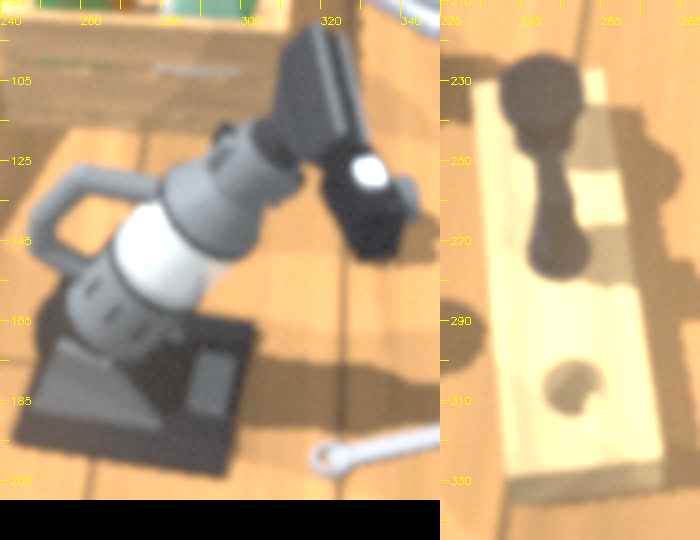

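```bash
cat > geo.py <<'E'
import numpy as np,pickle,cv2
from scipy.optimize import least_squares
d=pickle.load(open("cap0.pkl","rb"))
def proj(n,X):
    c=d[n];p=(np.atleast_2d(X)@c["R"].T+c["t"])@c["intrinsics"].T;return p[:,:2]/p[:,2:]
def Rz(a):return np.array([[np.cos(a),-np.sin(a),0],[np.sin(a),np.cos(a),0],[0,0,1]])
def tri(a,b):
    r=least_squares(lambda X:np.r_[proj("scene",X)[0]-a,proj("side",X)[0]-b],[500,0,100]);return r.x,r.fun
E
python3 - <<'E'
from geo import *
np.set_printoptions(precision=2,suppress=True)
# block
L=lambda p:[[p[0],p[1],0]]+np.array([[-45,-140,44],[-45,140,44],[45,140,44],[45,-140,44],[0,90,44]])@Rz(p[2]).T
# scene: left(248,233) top(311.25,177.5) right(335.5,193.25) ; hole
def f(p):
    P=L(p);s=proj("scene",P);q=proj("side",P)
    return np.r_[(s[[0,1,2,4]]-[[248,233],[311.2,177.5],[335.5,193.2],[313.2,194.5]]).ravel(),(q[[0,1,2,3,4]]-[[265.7,227],[280.7,323.7],[241.5,328],[233,231.2],[258.5,306.7]]).ravel()]
for y0 in(-.3,0,.3):
    r=least_squares(f,[550,150,y0],loss="soft_l1");print("block",r.x,r.cost,r.fun)
# stand base on z=h
def g(p):
    P=[[p[0],p[1],p[3]]]+np.array([[-85,-85,0],[-85,85,0],[85,85,0],[85,-85,0]])@Rz(p[2]).T
    s=proj("scene",P);q=proj("side",P)
    return np.r_[(s-[[136,266],[194,242.3],[219.3,288.3],[159,316.7]]).ravel(),(q[[1,2]]-[[297,204],[243,195.5]]).ravel()]
r=least_squares(g,[600,-150,0,5]);print("stand",r.x,r.fun)
print("rim",tri([152.3,190.7],[308,122.5]));print("head",tri([143.7,168.3],[319.5,108]))
E
```

```text
block [601.85 165.66   0.24] 1.3550177075136423 [-0.12 -0.63 -0.17 -0.16  0.01 -0.54 -0.39 -0.32 -0.48  0.05 -0.47  0.15
 -0.14  0.62 -0.08 -0.71 -0.08 -0.71]
block [601.85 165.66   0.24] 1.3550177075136074 [-0.12 -0.63 -0.17 -0.16  0.01 -0.54 -0.39 -0.32 -0.48  0.05 -0.47  0.15
 -0.14  0.62 -0.08 -0.71 -0.08 -0.71]
block [601.85 165.66   0.24] 1.3550177075135443 [-0.12 -0.63 -0.17 -0.16  0.01 -0.54 -0.39 -0.32 -0.48  0.05 -0.47  0.15
 -0.14  0.62 -0.08 -0.71 -0.08 -0.71]
stand [ 585.67 -198.45   -0.1     4.49] [-1.12 -0.53 -0.19 -1.35  1.49  0.54 -0.81  0.99 -0.12  0.44 -0.17  0.52]
rim (array([ 497.25, -187.06,  252.65]), array([-0.11, -0.1 , -0.13,  0.1 ]))
head (array([ 470.25, -186.65,  302.71]), array([ 0.18,  0.17,  0.21, -0.18]))
```

```bash
cat >> geo.py <<'E'
BLK=np.array([601.85,165.66,0.0]);BY=.24
RB=Rz(BY)
def hole(k):return BLK+RB@np.array([0,(k-1)*90,44.])
SY=-.10;LEAN=np.radians(32)
def mouthR(sy=SY):
    z=Rz(sy)@np.array([-np.sin(LEAN),0,np.cos(LEAN)]);y=Rz(sy)@np.array([0,1.,0])
    # x points up and back
    x=np.cross(y,z);return np.c_[x,y,z]
M0=np.array([496,-188,257.])
def ori(z,y):
    z=z/np.linalg.norm(z);y=y-z*(y@z);y/=np.linalg.norm(y);return np.c_[np.cross(y,z),y,z]
def wproj(cap,pos,R,X):
    T=np.linalg.inv(cap["mount"]);X=(np.atleast_2d(X)-pos)@R
    p=(X@T[:3,:3].T+T[:3,3])@cap["intrinsics"].T;return p[:,:2]/p[:,2:]
E
python3 - <<'E'
from geo import *
from bench import manip
np.set_printoptions(precision=3,suppress=True)
MR=mouthR();print(MR)
D=np.array([0,0,-1.])
for s in(1,-1):
  for sgn in(1,-1):
    print(s,[manip.inverse_kinematics(p,ori(z,s*y)) for p,z,y in((BLK+[0,0,260],D,RB[:,1]),(M0+183*MR[:,2],-MR[:,2],MR[:,0]),(M0+34*MR[:,2],-MR[:,2],MR[:,0]))]);break
caps={}
manip.goto(BLK+[0,0,270],ori(D,RB[:,1]));manip.dwell(.2)
o=manip.get_obs();caps["blk"]=(manip.capture("wrist"),o)
print(o["t"])
for s in (1,-1):
    q=manip.inverse_kinematics(M0+183*MR[:,2],ori(-MR[:,2],s*MR[:,0]))
    if q is not None: break
manip.goto(M0+183*MR[:,2],ori(-MR[:,2],s*MR[:,0]));manip.dwell(.2)
o=manip.get_obs();caps["head"]=(manip.capture("wrist"),o)
print(s,o["t"],o["contact_force"],o["qpos"])
pickle.dump(caps,open("cap1.pkl","wb"))
for k in caps: cv2.imwrite(f"pics/{k}.png",cv2.convertScaleAbs(cv2.resize(caps[k][0]["frame"],(800,600),interpolation=cv2.INTER_CUBIC),alpha=1.5,beta=15))
E
```

```text
[[ 0.844  0.1   -0.527]
 [-0.085  0.995  0.053]
 [ 0.53   0.     0.848]]
1 [array([ 0.158,  0.364,  1.407, -0.   ,  1.371, -1.653]), array([-0.948, -0.315,  1.885,  0.438,  1.213, -0.928]), array([-0.755, -0.072,  2.028,  0.475,  0.784, -0.926])]
-1 [array([ 0.158,  0.364,  1.407, -0.   ,  1.371,  1.489]), array([-0.948, -0.315,  1.885,  0.438,  1.213,  2.213]), array([-0.755, -0.072,  2.028,  0.475,  0.784,  2.215])]
2.525
1 4.35 [ 0.53  -0.916  0.161] [-0.946 -0.314  1.885  0.438  1.213 -0.928]
```

View pics/blk.png

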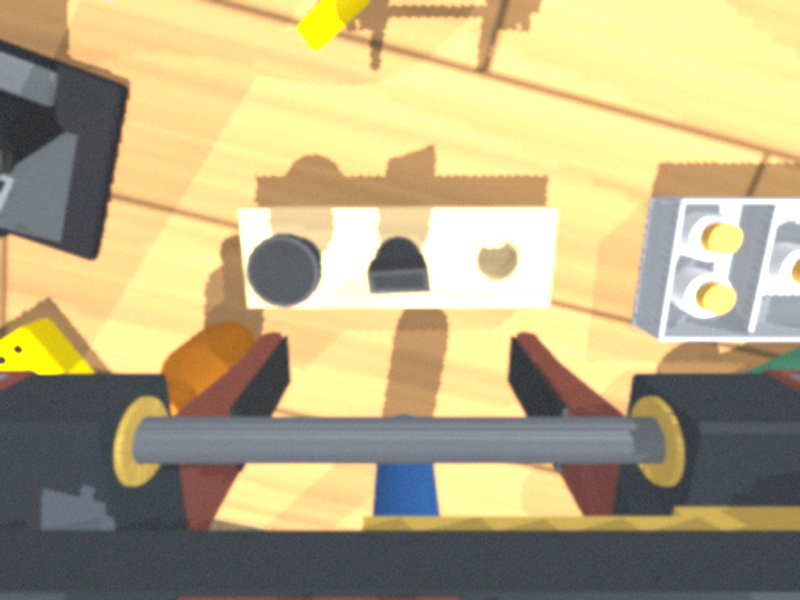

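View pics/head.png

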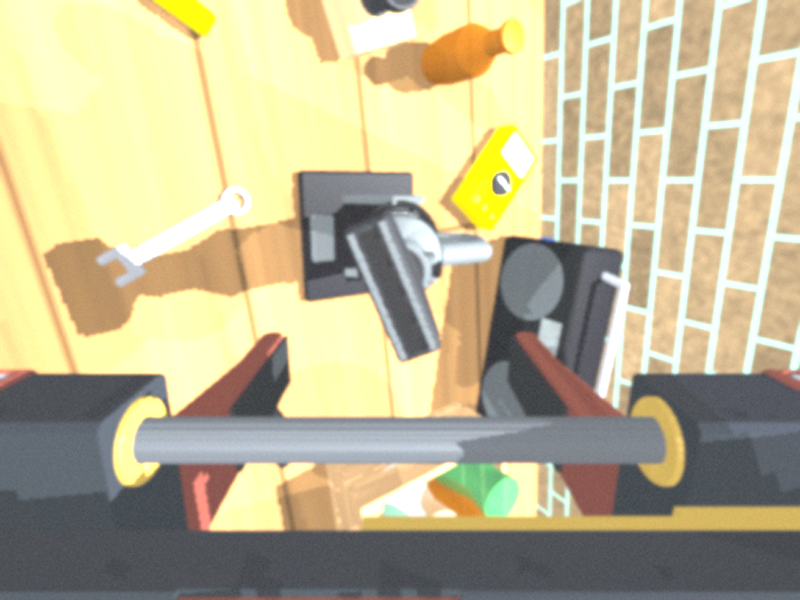

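```bash
cat > fit.py <<'E'
from geo import *
np.set_printoptions(precision=2,suppress=True)
caps=pickle.load(open("cap1.pkl","rb"));cap,o=caps["head"]
P,R=o["ee_pos"],o["tool_rot"]
pk=np.array([[348,235],[380,218],[440,347],[404,360]])/1.5625
def head(p,z0=68,hx=16,hy=50):
    MR=mouthR(p[4]);H=MR@Rz(p[3]);return p[:3]+np.array([[-hx,-hy,z0],[hx,-hy,z0],[hx,hy,z0],[-hx,hy,z0]])@H.T
def f(p):
    w=wproj(cap,P,R,head(p,68,p[5],p[6]))
    # order-free: same centre + edges
    ax=mouthR(p[4])[:,2]
    return np.r_[(w-PK).ravel(),(proj("scene",[p[:3]])-[152.3,190.7]).ravel()/2,(proj("side",[p[:3]])-[308,122.5]).ravel()/2,
     (proj("scene",[p[:3]+53*ax])-[143.7,168.3]).ravel()/2,(proj("side",[p[:3]+53*ax])-[319.5,108]).ravel()/2,
     (p[2]-260)/5,(p[4]+.10)/.02,(p[5]-16)/1,(p[6]-50)/2]
PK=None
if __name__=="__main__":
    best=None
    for phi in(-.4,.4):
        w=wproj(cap,P,R,head([*M0,phi,SY]));print(phi,w.tolist())
        for k in range(4):
            for q in(pk,pk[::-1]):
                PK=np.roll(q,k,0);r=least_squares(f,[*M0,phi,SY,15,47])
                if best is None or r.cost<best.cost:best=r
    print(best.x,best.cost);print(best.fun)
    b=best.x
    def ov(im,fn,x0,y0,w,h,s):
        im=cv2.convertScaleAbs(cv2.resize(im[y0:y0+h,x0:x0+w],None,fx=s,fy=s,interpolation=cv2.INTER_CUBIC),alpha=1.7,beta=15)
        t=lambda X:np.int32((fn(X)-[x0,y0]+.5)*s)
        for z,c in((68,(0,0,255)),(38,(0,255,0))):cv2.polylines(im,[t(head(b,z))],True,c,1)
        MR=mouthR(b[4]);a=np.linspace(0,6.28,40)
        for z,rr in((0,24.5),(5,21)):cv2.polylines(im,[t(b[:3]+np.c_[rr*np.cos(a),rr*np.sin(a),0*a+z]@MR.T)],True,(255,255,0),1)
        return im
    ims=[ov(cap["frame"],lambda X:wproj(cap,P,R,X),205,125,95,115,4),ov(d["scene"]["frame"],lambda X:proj("scene",X),112,145,65,75,6),]
    s2=ov(d["side"]["frame"],lambda X:proj("side",X),295,85,45,55,6)
    H=600;W=800;c=np.zeros((H,W,3),np.uint8)
    x=0
    for im in ims: c[:im.shape[0],x:x+im.shape[1]]=im[:H,:W-x];x+=im.shape[1]
    cv2.imwrite("pics/ov.png",c)
    cv2.imwrite("pics/ov2.png",s2)
E
python3 fit.py
```

```text
-0.4 [[222.08441225819556, 221.9905049737814], [249.89587187514545, 232.9488898321041], [288.9924570143517, 146.62389092658162], [259.26166201385973, 133.75534586055213]]
0.4 [[258.7266146530703, 232.9681975041986], [286.5709487837894, 222.12850150904444], [249.5808926381671, 133.73827625188414], [219.83167892228013, 146.49816317519912]]
[ 495.52 -190.19  253.28    0.41   -0.1    13.15   47.64] 9.849522301604773
[ 0.48  0.5  -0.08 -0.37  1.67 -0.07 -1.73 -0.24 -0.85 -0.09  0.29 -0.39
 -0.18  0.49  0.55  0.56 -1.34  0.17 -2.85 -1.18]
```

View pics/ov.png

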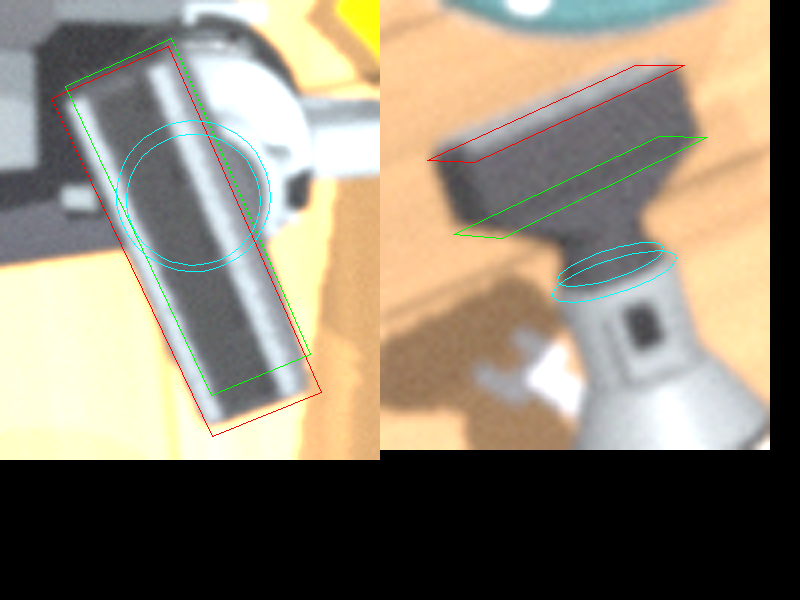

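```bash
cat >> geo.py <<'E'
M=np.array([495.5,-190.2,254.5]);PHI=.41;MR=mouthR()
HR=MR@Rz(PHI);a=MR[:,2]
E
python3 - <<'E'
from geo import *
from bench import manip
np.set_printoptions(precision=3,suppress=True)
def st(l,R):
    o=manip.get_obs();print(l,round(o["t"],2),o["ee_pos"],"F_tool",R.T@o["contact_force"],"Tq",R.T@o["ft_torque"],o["opening"],o["grip_force"],o["qpos"][5])
R=ori(-a,HR[:,0])
manip.goto(M+110*a,R);st("pre",R)
manip.movel(M+34*a,120);manip.dwell(.2);st("at",R)
manip.grab();manip.dwell(.3);st("grab",R)
c=manip.capture("side");cv2.imwrite("pics/g.png",cv2.resize(c["frame"][50:250,200:450],(800,640))[:600])
E
```

```text
pre 4.87 [ 437.605 -183.775  347.521] F_tool [-0.973  0.178 -0.844] Tq [ 0.26   0.011 -0.045] 88.05263030603469 0.0 -1.3275962528646503
at 5.85 [ 477.666 -188.769  284.279] F_tool [ 0.747 -0.3   -0.643] Tq [ 0.307  0.023 -0.05 ] 88.07117793045765 0.0 -1.3479324050796673
grab 7.05 [ 477.798 -188.579  283.559] F_tool [-0.996  1.86   1.862] Tq [-0.17  -0.209 -0.07 ] 31.95324718146022 29.24902994194781 -1.3482199090484575
```

```bash
python3 - <<'E'
from geo import *
from bench import manip
np.set_printoptions(precision=3,suppress=True)
def st(l,R):
    o=manip.get_obs();print(l,round(o["t"],2),o["ee_pos"],"F_tool",R.T@o["contact_force"],"Tq",R.T@o["ft_torque"],o["opening"],o["grip_force"],o["qpos"][5])
R=ori(-a,HR[:,0]);p=M+34*a
for k in(5,10,15,20,30):
    manip.movel(p+k*a,40);st(k,R)
manip.movel(p+80*a,120);manip.dwell(.2);st("out",R)
c=manip.capture("side");c2=manip.capture("scene")
im=np.hstack([cv2.resize(c["frame"][50:180,270:370],(400,520),interpolation=2),cv2.resize(c2["frame"][110:240,100:200],(400,520),interpolation=2)])
cv2.imwrite("pics/out.png",cv2.convertScaleAbs(im,alpha=1.6,beta=15))
E
```

```text
5 7.38 [ 474.823 -188.15   287.756] F_tool [-0.579  0.44  -1.701] Tq [-0.     0.002  0.028] 32.082474256679724 29.402113136711705 -1.3458179872306235
10 7.65 [ 472.69  -188.339  292.667] F_tool [-1.444  2.243 -2.124] Tq [-0.38  -0.232 -0.069] 32.17425568367775 29.43467683118797 -1.3435492868608838
15 7.92 [ 470.015 -188.081  296.814] F_tool [-2.179  3.897 -1.143] Tq [-0.582 -0.42  -0.032] 32.06956458355803 29.538356096200005 -1.3414976974551072
20 8.2 [ 467.128 -187.084  300.549] F_tool [-0.63   3.941 -1.708] Tq [-0.774 -0.032  0.006] 31.926374066453246 29.578381736810115 -1.3396228329305722
30 8.6 [ 460.957 -186.459  308.15 ] F_tool [ 0.178 -0.275  1.561] Tq [0.458 0.073 0.012] 31.992177449315886 29.366761693381704 -1.3365207192776354
out 9.37 [ 435.276 -183.829  350.195] F_tool [-0.54  -0.58   2.342] Tq [ 0.359  0.073 -0.043] 31.789668585080257 29.36656945159484 -1.3312174170584805
```

View pics/out.png

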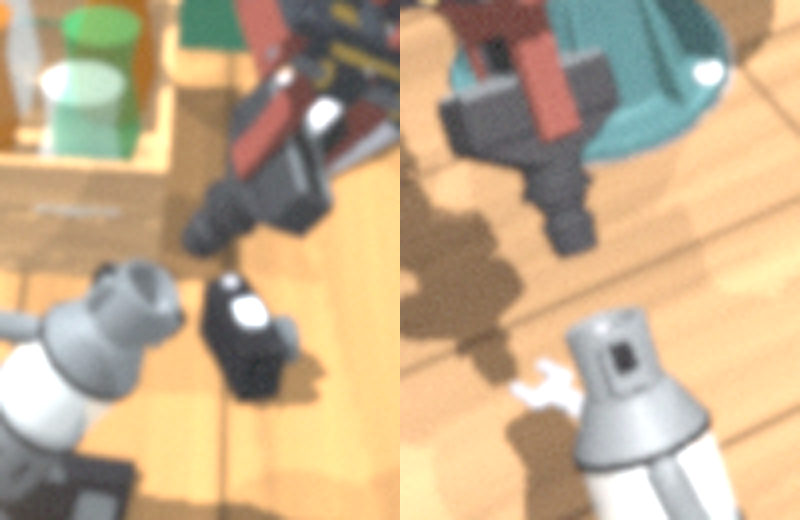

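```bash
python3 - <<'E'
from geo import *
from bench import manip
np.set_printoptions(precision=2,suppress=True)
print("rim",tri([152,189.5],[307.5,122.5]))
t=tri([144.2,171],[320,110]);o=manip.get_obs();print("tip",t,"exp",o["ee_pos"]+70*o["tool_rot"][:,2])
def onz(n,uv,z):
    return least_squares(lambda p:(proj(n,[[p[0],p[1],z]])[0]-uv),[600,0]).x
print("vase base",onz("scene",[279.7,281.6],10),"vase top",onz("side",np.array([325,312])/1.5625,150))
print("vase top sc",onz("scene",[282,245],150))
D=np.array([0,0,-1.])
h=hole(2);print(h)
manip.movel(o["ee_pos"]+[0,0,40],150)
for s in(1,-1):
    q=manip.inverse_kinematics([*h[:2],280],ori(D,s*RB[:,0]));print(s,q)
qs={s:manip.inverse_kinematics([*h[:2],280],ori(D,s*RB[:,0])) for s in(1,-1)}
s=min((k for k in qs if qs[k] is not None),key=lambda k:abs(qs[k]-manip.get_obs()["qpos"]).max())
R=ori(D,s*RB[:,0]);manip.goto([*h[:2],280],R);manip.dwell(.3)
o=manip.get_obs();print(s,o["t"],o["ee_pos"],o["contact_force"],o["opening"])
c=manip.capture("side");c2=manip.capture("scene")
im=np.hstack([cv2.resize(c["frame"][200:330,220:320],(400,520),interpolation=2),cv2.resize(c2["frame"][100:230,250:350],(400,520),interpolation=2)])
cv2.imwrite("pics/pre.png",cv2.convertScaleAbs(im,alpha=1.6,beta=15))
E
```

```text
rim (array([ 497.17, -186.23,  254.8 ]), array([ 0.37,  0.32,  0.44, -0.35]))
tip (array([ 469.43, -187.35,  294.79]), array([-0.21, -0.2 , -0.25,  0.21])) exp [ 472.21 -187.53  291.06]
vase base [747.21  14.2 ] vase top [739.03  25.51]
vase top sc [732.61  21.69]
[580.46 253.08  44.  ]
1 [ 0.3   0.36  1.36 -0.    1.42  0.06]
-1 None
1 11.9083 [580.7  252.27 280.46] [-0.53 -0.29 -1.15] 31.879195696740087
```

```bash
python3 - <<'E'
from geo import *
from bench import manip
np.set_printoptions(precision=2,suppress=True)
h=hole(2)
manip.movel([*h[:2],115],150)
for z in(100,90,84,81,79,77,75,73,71,69):
    manip.movel([*h[:2],z],50);manip.dwell(.05);o=manip.get_obs();print(z,round(o["t"],2),o["ee_pos"],o["contact_force"],o["ft_torque"])
    F=o["contact_force"]
    if F[2]>4 or np.hypot(*F[:2])>12:break
E
```

```text
100 13.76 [580.37 253.04  99.84] [-0.29 -0.29 -0.45] [-0.08  0.08  0.04]
90 14.16 [580.25 253.04  89.71] [-0.58  1.04 -0.81] [-0.09 -0.04 -0.06]
84 14.47 [580.3  253.04  83.8 ] [ 0.21 -0.54 -0.83] [-0.07  0.06 -0.02]
81 14.78 [580.4  253.03  80.94] [-0.15 -0.03 -1.33] [-0.05  0.01  0.03]
79 15.07 [580.42 253.06  78.94] [ 0.07 -0.17 -1.21] [-0.11  0.04 -0.01]
77 15.38 [581.01 253.01  77.6 ] [ 0.27 -1.93  4.56] [-0.21  0.11  0.01]
```

```bash
python3 - <<'E'
from geo import *
from bench import manip
np.set_printoptions(precision=2,suppress=True)
h=hole(2);g=hole(1);R=ori(np.array([0,0,-1.]),RB[:,0])
manip.let_go();manip.dwell(.1)
manip.movel([*h[:2],205],180)
manip.goto([*g[:2],205],R)
manip.movel([*g[:2],87],120);o=manip.get_obs();print(o["t"],o["ee_pos"],o["contact_force"])
manip.grab();manip.dwell(.2);o=manip.get_obs();print(o["t"],o["ee_pos"],o["contact_force"],o["opening"],o["grip_force"])
manip.movel([*g[:2],240],150);manip.dwell(.2);o=manip.get_obs();print(o["t"],o["ee_pos"],o["contact_force"],o["opening"])
c=manip.capture("side");c2=manip.capture("scene")
pickle.dump((c,c2,o),open("cap2.pkl","wb"))
im=np.hstack([cv2.resize(c["frame"][200:340,215:315],(400,560),interpolation=2),cv2.resize(c2["frame"][120:260,240:340],(400,560),interpolation=2)])
cv2.imwrite("pics/crev.png",cv2.convertScaleAbs(im,alpha=1.6,beta=15))
E
```

```text
18.8917 [602.53 165.92  87.75] [-0.76  0.16  1.27]
20.175 [601.85 165.67  86.99] [ 0.68  0.04 -0.07] 16.581437722375732 29.999964237213135
21.5417 [601.36 165.56 238.96] [ 0.82 -0.73 -0.61] 16.629417742784586
```

View pics/crev.png

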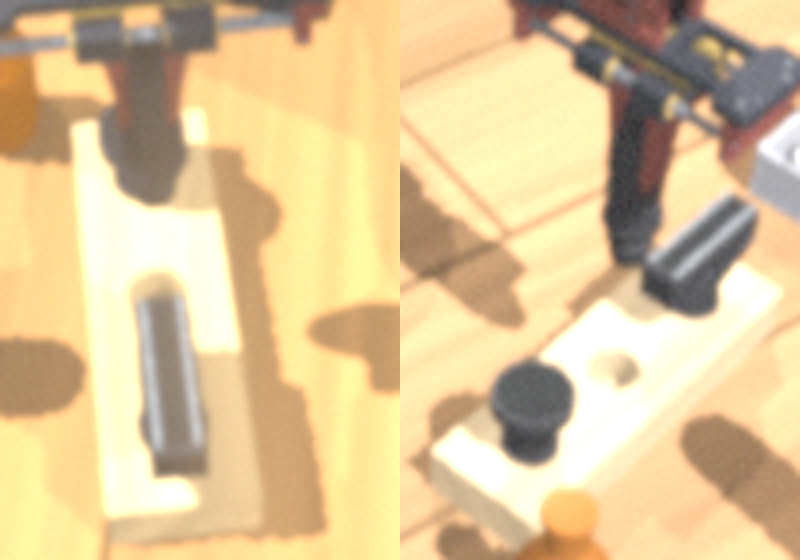

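```bash
cat > ins.py <<'E'
from geo import *
from bench import manip
np.set_printoptions(precision=2,suppress=True)
MM=np.array([496.2,-188.7,254.6]);R=ori(-a,MR[:,0])
def frc(n=3):
    f=[]
    for _ in range(n):
        manip.dwell(.03);f.append(manip.get_obs()["contact_force"])
    return MR.T@np.mean(f,0)
def rel(): 
    o=manip.get_obs();return MR.T@(o["ee_pos"]-MM)-[0,0,43]
E
python3 - <<'E'
from ins import *
g=hole(1)
print("tip proj scene",proj("scene",[601.4,165.6,160]),"side",proj("side",[601.4,165.6,160]))
manip.movel([*g[:2],320],180)
manip.goto(MM+(43+60)*a,R);manip.dwell(.2)
f0=frc(6);np.save("f0.npy",f0);print(manip.get_obs()["t"],f0,rel())
manip.movel(MM+(43+34)*a,100)
for k in(28,22,18,15,12,10.5):
    manip.movel(MM+(43+k)*a,60);f=frc()-f0;print(k,round(manip.get_obs()["t"],2),"F",f,"rel",rel())
    if np.hypot(*f[:2])>8 or f[2]>5:break
E
```

```text
tip proj scene [[296.69 183.81]] side [[253.01 247.37]]
24.075 [-0.41  0.05 -0.51] [ 0.16  0.28 59.82]
28 24.83 F [ 0.27 -0.28 -0.15] rel [ 0.18 -0.09 28.28]
22 25.18 F [ 2.53  0.2  -0.43] rel [ 0.84 -0.32 22.26]
18 25.53 F [ 4.9  -0.06 -1.15] rel [ 0.78 -0.26 18.15]
15 25.88 F [ 5.79 -0.43 -1.81] rel [ 0.55 -0.29 15.  ]
12 26.23 F [ 6.23 -0.88  1.76] rel [ 0.56 -0.36 12.14]
10.5 26.58 F [ 6.6  -0.92  3.11] rel [ 0.5  -0.33 10.7 ]
```

```bash
python3 - <<'E'
from ins import *
f0=np.load("f0.npy");dx=0
while dx<5:
    dx+=1;manip.movel(MM+MR@[dx,0,43+11],50);f=frc()-f0;print(dx,round(manip.get_obs()["t"],2),"F",f,"rel",rel())
    if f[0]<1:break
E
```

```text
1 26.93 F [ 5.57 -1.26  1.92] rel [ 1.02 -0.16 11.02]
2 27.28 F [ 3.13 -3.11  2.81] rel [ 1.38  0.06 10.83]
3 27.63 F [-1.16 -4.37  2.22] rel [ 1.76  0.22 10.67]
```

```bash
python3 - <<'E'
from ins import *
f0=np.load("f0.npy");c=np.array([2.6,-.8]);k=11;mx=0
while k>-24:
    manip.movel(MM+MR@[*c,43+k],30);f=frc(2)-f0;r=rel();print(round(k,1),round(manip.get_obs()["t"],2),"F",f,"rel",r)
    if f[2]>22 or np.hypot(*f[:2])>15:print("stop");break
    if mx>5 and f[2]<mx-3:print("snap?");break
    mx=max(mx,f[2])
    c+=np.clip(.15*f[:2],-.5,.5)*(abs(f[:2])>1.5)
    k-=1.5
print(c,k)
E
```

```text
11 27.95 F [-0.45 -0.48  2.23] rel [ 1.83 -0.05 10.78]
9.5 28.27 F [-1.    0.72  2.56] rel [ 2.03 -0.12  9.29]
8.0 28.58 F [-1.73  2.38  3.23] rel [ 2.12 -0.23  7.84]
6.5 28.9 F [-2.25  1.74  4.07] rel [ 2.1  -0.21  6.45]
5.0 29.22 F [-0.67  2.12  5.13] rel [ 2.11 -0.23  5.1 ]
3.5 29.53 F [-1.66  0.75  4.83] rel [ 2.18 -0.14  3.61]
2.0 29.85 F [-1.85  0.28  5.17] rel [ 2.11 -0.14  2.14]
0.5 30.17 F [-0.33  0.08  6.24] rel [ 1.9  -0.12  0.65]
-1.0 30.48 F [-0.82 -0.48  6.28] rel [ 1.83 -0.1  -0.89]
-2.5 30.8 F [0.28 0.12 6.9 ] rel [ 1.77  0.01 -2.39]
-4.0 31.12 F [0.09 0.38 7.77] rel [ 1.77  0.01 -3.84]
-5.5 31.43 F [-0.24 -1.12  3.58] rel [ 1.65 -0.22 -5.5 ]
snap?
[1.48 0.14] -5.5
```

```bash
python3 - <<'E'
from ins import *
f0=np.load("f0.npy");c=[1.48,.14]
for k in(-8,-10.5,-13,-8,-3,0,1,2):
    manip.movel(MM+MR@[*c,43+k],40);f=frc(3)-f0;print(k,round(manip.get_obs()["t"],2),"F",f,"rel",rel())
    if f[2]<-4:break
E
```

```text
-8 31.78 F [-0.09 -2.25  5.19] rel [ 1.68 -0.18 -7.95]
-10.5 32.13 F [-0.38 -3.68  6.09] rel [  1.67  -0.14 -10.36]
-13 32.48 F [-1.03 -3.63  6.5 ] rel [  1.7   -0.19 -12.8 ]
-8 32.86 F [-0.12 -4.02  3.99] rel [ 1.68 -0.08 -7.72]
-3 33.23 F [ 0.13 -3.92  2.92] rel [ 1.67 -0.09 -2.84]
0 33.58 F [ 0.81 -5.06  2.43] rel [1.64 0.01 0.04]
1 33.93 F [ 0.89 -4.9   0.23] rel [1.55 0.02 0.94]
2 34.28 F [ 2.27 -4.61 -3.07] rel [1.58 0.05 1.79]
```

```bash
python3 - <<'E'
from ins import *
manip.movel(MM+MR@[1.4,-.7,43+.7],40);print(frc()-np.load("f0.npy"))
manip.let_go();manip.dwell(.1)
manip.movel(MM+MR@[1.4,-.7,43+110],150);manip.movel(MM+MR@[1.4,-.7,43+110]+np.array([-20,60,40]),150);manip.dwell(.3)
print(manip.get_obs()["t"])
c=manip.capture("side");c2=manip.capture("scene")
im=np.hstack([cv2.resize(c["frame"][70:340,215:355],None,fx=2.2,fy=2.2,interpolation=2),cv2.resize(c2["frame"][100:340,110:345],None,fx=2,fy=2,interpolation=2)[:594]] if 0 else [cv2.resize(c["frame"][70:340,215:355],(311,600),interpolation=2),cv2.resize(c2["frame"][90:320,115:345],(480,600),interpolation=2)])
cv2.imwrite("pics/fin.png",cv2.convertScaleAbs(im,alpha=1.5,beta=15))
E
```

```text
[ 2.11 -2.53 -1.63]
37.725
```

View pics/fin.png

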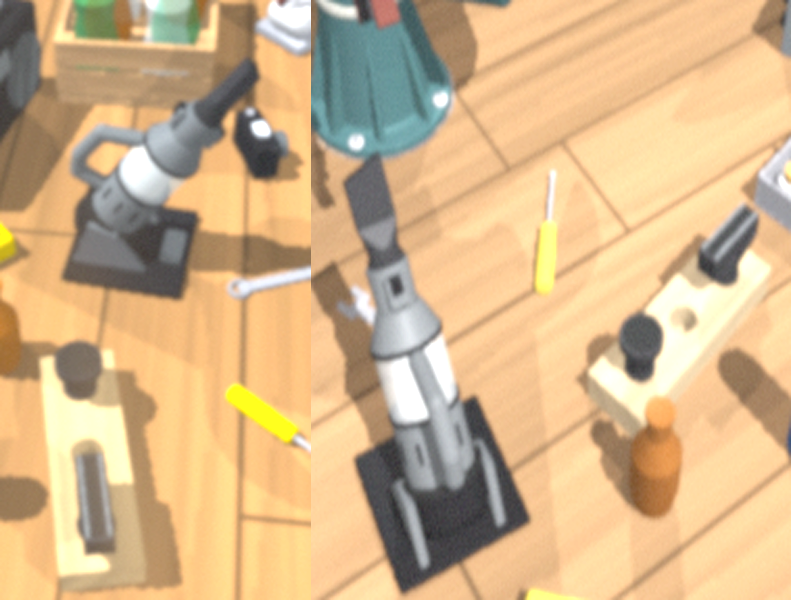

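The picture shows the crevice nozzle seated in the mouth with its flange on the rim, at about (385,245) in the scene half. The wide nozzle stands upright in the formerly free hole, the cup is still in the block, and the bottle is upright at (655,470).

```bash
python3 -c "
from bench import manip
print(manip.finish_job())"
```

```text
the job is handed in; nothing more can be done
None
```

The nozzle change is done and handed in at about 38 s of the 64 s allowed: the crevice nozzle snapped home and held a light tug, the wide nozzle stands in the block's free hole, and the round nozzle and bottle are still in place.

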